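# Pin back the sprung stop arm of a welding fixture

## Task

Lock the sprung stop arm of the welding fixture back so that the next frame can be loaded. Pick up the locking pin lying in its cradle, stand it tip down in the eye at the end of the resting arm and let go of it; then take it again by its handle from above, use it to swing the arm round against the spring past the half-way hole to the far hole, and push it fully home there so that it alone holds the arm. Do not let the arm fly back, and leave the other things on the table alone.

Things in the scene. Friction and masses are not known exactly. Their poses are not given: they have to be found in the camera images.
- pin_mid (a point): Plain steel locking pin, loose, 0.26 kg, 99 mm long: round shank 16 mm in diameter, 49 mm long, short chamfer at the tip; then a darker round handle 26 mm in diameter, 50 mm long. This point: on its axis, 49.5 mm from the tip. x axis: from tip to handle end (up when it stands tip down). At the start it lies level in the cradle, axis 50 mm above the table, tip away from the robot.
- pin_tip (a point): Middle of the pin's flat tip (same axes as pin_mid).
- pin_handle (a point): Middle of the pin's handle, on its axis, 74 mm from the tip (same axes as pin_mid). The pin's centre of mass lies 61 mm from the tip.
- cradle: Fixed cradle that the pin lies in: base 110 x 30 x 10 mm with two pairs of thin fins (22 mm over a pair, 6 mm long along the pin) that carry the pin 9.5 mm from each of its ends; open between and beside them. Origin under its centre, x axis along it towards the pin's tip.
- stop_arm (a joint): Swing of the aluminium stop arm about its upright pivot, rad: 0 at rest, positive counter-clockwise from above, stop at 1.08; half-way hole at 0.48, far hole at 0.96. A spring pulls it back to 0: 0.20 N m at rest, 0.68 N m at the far hole (6 N at the eye). The arm is 22 mm thick, underside 31 mm and top 53 mm above the table, 46 mm wide round the eye.
- eye (a point): Centre of the round upright through hole in the arm's end, at its top face (53 mm above the table), 120 mm from the pivot axis; 19 mm in diameter, 3 mm chamfer. The base plate's top is 6 mm below the arm: a pin in the eye of the resting arm stands on the plate, its tip 25 mm above the table, its handle 21 mm above the arm.
- pivot (a point): On the pivot axis at the top of the base plate, 25 mm above the table. Post, spring and washer reach up to 102 mm, 42 mm wide. Axes of the fixture: the steel base plate, 196 x 180 x 25 mm, reaches 156 mm from here to -x (robot's side), 40 mm to +x, 90 mm to either side. Low bolt heads (6 mm) at its corners, a square rest stop (30 mm tall) by the resting arm.
- far_hole (a point): Mouth of the far hole in the base plate, 25 mm above the table, 18.5 mm in diameter, 2 mm chamfer, open down to the table, 120 mm from the pivot axis. With the pin fully home here its handle sits on the arm and its tip is 4 mm above the table.
- half_hole (a point): Mouth of the half-way hole in the base plate, same size and height, 120 mm from the pivot axis: carry the pin over it with its tip just clear of the plate.
- tube_offcut: Bystander: square steel tube offcut 90 x 50 x 50 mm, origin under its centre.
- spray_can: Bystander: grey can 66 mm in diameter, 190 mm tall, origin under its centre.
- spanner: Bystander: spanner 190 mm long lying flat.
Not all that is in view belongs to the job. What is shaped like the part that bears pin_mid but blue, brown or pink is not meant.

How it is judged:
By the outcome, as a careful person would: the job done as asked, in the order asked, and still so for the second after the job is handed in, with the robot touching nothing.
It also fails if it takes over 64 s, if anything falls off the work surface, if the arm or the gripper's body presses on something with over 40 N, if the wrist force passes 120 N, or if a joint passes its speed limit or range.

## Robot

A 6-joint arm with a two-finger parallel gripper is mounted at the origin on the work surface. World frame = base frame: x ahead of the robot, y to its left, z up, the work surface at z = 0. Lengths are in m, angles in rad, forces in N, time in s.
With the tool pointing down it reaches from about 0.325 to 0.9 m from the base axis. Payload 6.1 kg.
Tool frame: the origin (TCP) lies at the very end of the fingers, on their centre line; the grasp point (between the pads) lies 19 mm behind it (r.grip_depth is the distance from the TCP to the grasp point, in m); z points along the fingers, y is the direction in which the jaws open and shut (so a half turn about z gives the same grasp; the last joint's range is limited). The gripper opens to 87 mm and grips with 3 to 60 N. Pads are 19 mm wide; open, the fingers measure 117 mm over their backs; the gripper's body (75 mm by 190 mm) begins 51 mm behind the grasp point.
Start: joints at [1.125, 0.22, 1.526, -0, 1.395, -0.126], TCP at [0.196, 0.593, 0.223] pointing down, gripper open.
Joint ranges: [-2.98, 2.98], [-0.91, 2.08], [0.09, 2.57], [-1.24, 4.39], [0.2, 2.65], [-2.68, 2.68]. Speed limits (rad/s): [2.57, 2.57, 3.01, 3.14, 3.14, 3.14].

## Interface

Orientations are given as [roll, pitch, yaw] about the fixed x, y, z axes, in that order (R = Rz(yaw) Ry(pitch) Rx(roll)).
In Python, from cell import r gives the robot as it stands. The module is installed in compiled form; this text tells all that it offers. Calls block until the motion is done:
- r.move_ptp(position, orientation): joint-space move of the TCP to a pose.
- r.servo_line(position, frame=None, speed=0.15, until_force=None): straight line of the TCP; frame=None keeps the orientation; speed is the mean speed in m/s. With until_force (N) it stops when the force on the tool has changed by that much, and returns True; else False.
- r.goto_joints(angles): joint-space move.
- r.move_gripper(opening): finger opening in m; the grip force is fixed at half the most; returns when the fingers have stopped.
- r.wait(seconds).
- r.inverse_kinematics(position, orientation): joint angles nearest the present ones, or None.
- r.grab_frame(name): name is "scene" or "top"; returns (picture, depth): 420x560x3 uint8, red, green, blue; 420x560 float32, m along the optical axis (not along the pixel's ray), 0 where there is no reading.
- r.camera_model(name): a dict with "fx", "fy", "cx", "cy" (pixels), "extrinsics" (4x4, takes a point from world to camera coordinates). Camera axes: x right, y down, z forward; pixel columns grow to the right and rows downward; lengths in m; the calibration is good to about 2 mm. A picture is of the moment at which its call begins. camera_model takes no time and is no camera call.
A pose or a line that the arm cannot do raises r.IKError and nothing moves.
- r.close_job(): hands the job in, once; it reports no verdict.
Readings, each from a call of its own:
- r.read_t(): time.
- r.read_joint_pos(): joint angles.
- r.read_joint_velocities(): joint speeds.
- r.read_effort(): joint torques, N m.
- r.read_tool_pos(): TCP position.
- r.read_tool_rot(): TCP orientation.
- r.read_contact_force(): force on the tool from outside, world axes, zero at the start.
- r.read_wrist_torque(): the same for the moment, N m.
- r.read_opening(): finger opening in m.
Only numpy, scipy, OpenCV 4.12 (cv2) and the standard library are available. Lean on these libraries where they do the work, as an engineer would, in place of code of your own. Each camera call takes 0.05 s, during which the arm holds its last target.

## Working session

There is one attempt and no reset: what is moved stays moved. The work goes in short steps, each a Python script; the robot and the scene stay as the last script left them, time stands still between calls to the robot, and variables do not carry over. Pictures are saved under pics/ and viewed, and the job is handed in when it is done.

```bash
mkdir -p pics
python3 - <<'E'
from cell import r
import cv2,numpy as np
for n in("scene","top"):
    p,d=r.grab_frame(n); cv2.imwrite(f"pics/{n}0.png",p[:,:,::-1]); np.save(f"{n}0.npy",d); np.save(f"{n}0p.npy",p)
    m=r.camera_model(n); print(n,m)
print(r.read_t(),r.read_tool_pos(),r.read_tool_rot(),r.read_opening(),r.grip_depth,r.read_contact_force())
E
```

```text
scene {'fx': 439.3121295852432, 'fy': 439.3121295852432, 'cx': 282.9800561982572, 'cy': 204.73029105526408, 'extrinsics': array([[-0.57448379,  0.81843545, -0.01147959,  0.30023155],
       [ 0.49016791,  0.33276353, -0.80560775, -0.20216259],
       [-0.65551796, -0.46843553, -0.59233805,  1.75924665],
       [ 0.        ,  0.        ,  0.        ,  1.        ]])}
top {'fx': 527.208402940837, 'fy': 527.208402940837, 'cx': 276.36873965640734, 'cy': 211.69381385129836, 'extrinsics': array([[ 0.01909653, -0.99967328,  0.01698983, -0.00733839],
       [-0.98577004, -0.02166403, -0.16669762,  0.54748568],
       [ 0.16701123, -0.01356472, -0.98586168,  1.37904678],
       [ 0.        ,  0.        ,  0.        ,  1.        ]])}
0.1 [0.19625238 0.59281841 0.22157029] [-3.13990228e+00 -2.10672111e-04  2.82180802e+00] 0.08706830809199843 0.0187 [ 0.1065545  -0.29939059 -0.13970492]
```

View pics/top0.png

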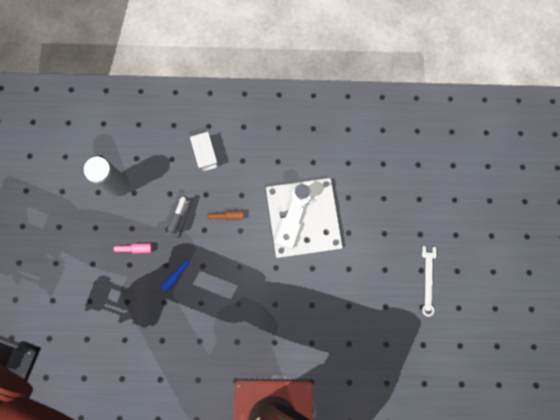

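View pics/scene0.png

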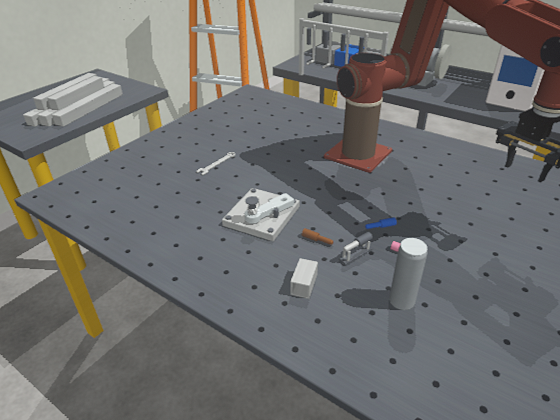

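The top view shows the cradle and grey pin at about (180,213) and the fixture at (305,217). The blue, brown and pink lookalikes sit around the cradle. I'll zoom in.

```bash
cat > h.py <<'E'
import numpy as np,cv2
def world(m,u,v,d):
    E=m["extrinsics"]; u=np.asarray(u,float);v=np.asarray(v,float)
    c=np.stack([(u-m["cx"])/m["fx"]*d,(v-m["cy"])/m["fy"]*d,d*np.ones_like(u)],-1)
    return (c-E[:3,3])@E[:3,:3]
def atz(m,u,v,z):
    E=m["extrinsics"];R=E[:3,:3];o=-R.T@E[:3,3]
    d=R.T@np.array([(u-m["cx"])/m["fx"],(v-m["cy"])/m["fy"],1]); return o+d*(z-o[2])/d[2]
def proj(m,p):
    E=m["extrinsics"]; c=np.asarray(p)@E[:3,:3].T+E[:3,3]
    return np.stack([c[...,0]/c[...,2]*m["fx"]+m["cx"],c[...,1]/c[...,2]*m["fy"]+m["cy"]],-1)
E
python3 - <<'E'
import cv2,numpy as np
p=np.load("top0p.npy")[:,:,::-1]
a=cv2.resize(p[165:270,255:355],None,fx=6,fy=6,interpolation=cv2.INTER_CUBIC)[:600]
cv2.imwrite("pics/fix.png",a)
b=cv2.resize(p[185:245,150:220],None,fx=9,fy=9,interpolation=cv2.INTER_CUBIC)
cv2.imwrite("pics/pin.png",b)
s=np.load("scene0p.npy")[:,:,::-1]
cv2.imwrite("pics/s.png",cv2.resize(s[180:300,215:415],None,fx=4,fy=4,interpolation=cv2.INTER_CUBIC))
E
```

```text
(no output)
```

View pics/fix.png

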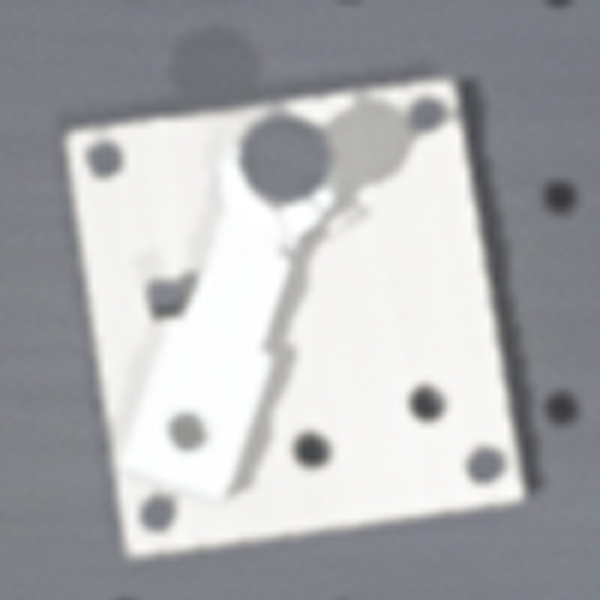

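View pics/pin.png

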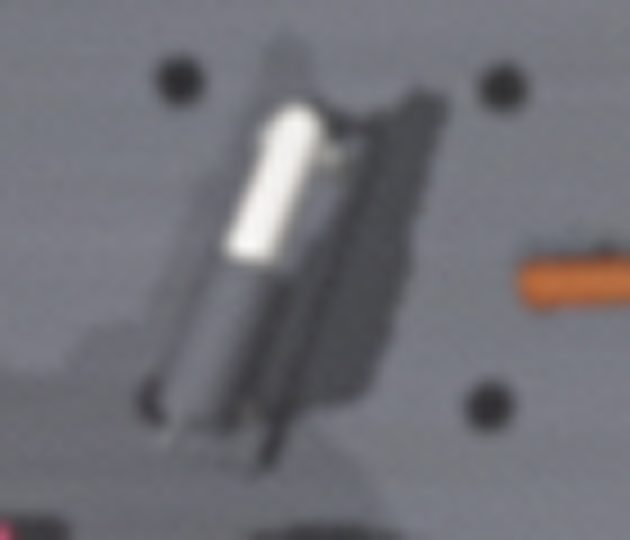

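View pics/s.png

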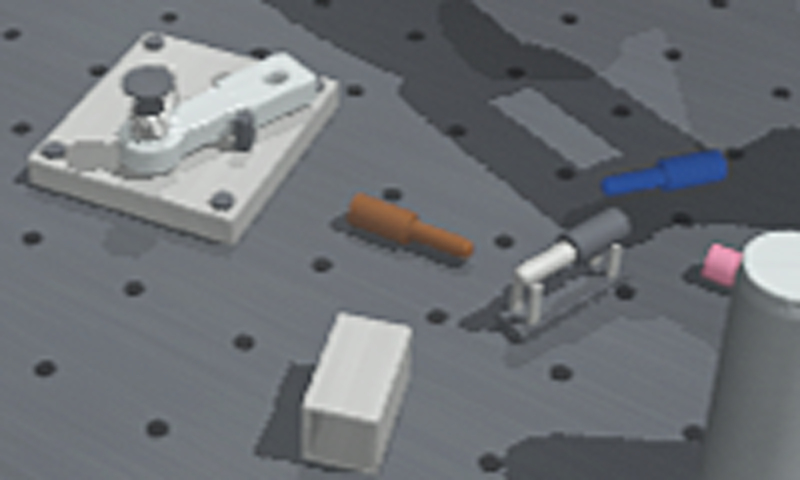

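```bash
cat > m1.py <<'E'
from cell import r
from h import *
m=r.camera_model("top"); ms=r.camera_model("scene")
f=lambda x,y,s,ox,oy:((x+.5)/s-.5+ox,(y+.5)/s-.5+oy)
g=cv2.cvtColor(np.load("top0p.npy"),cv2.COLOR_RGB2GRAY).astype(float)
def cen(u,v,w=3):
    u0,v0=int(round(u)),int(round(v)); a=g[v0-w:v0+w+1,u0-w:u0+w+1]; b=np.median(np.r_[a[0],a[-1],a[:,0],a[:,-1]])
    wt=np.clip(b-a-15,0,None); V,U=np.mgrid[v0-w:v0+w+1,u0-w:u0+w+1]; return (wt*U).sum()/wt.sum(),(wt*V).sum()/wt.sum()
e=cen(*f(187,432,6,255,165)); h=cen(*f(312,450,6,255,165)); fa=cen(*f(427,403,6,255,165))
print(e,h,fa)
E=atz(m,*e,.053)[:2];H=atz(m,*h,.025)[:2];F=atz(m,*fa,.025)[:2];W=atz(m,*f(286,157,6,255,165),.102)[:2]
print("eye",E,"half",H,"far",F,"washer",W)
for n,P in(("e",E),("h",H),("f",F)):print(n,np.linalg.norm(P-W),np.arctan2(*(P-W)[::-1]))
print("EH",np.linalg.norm(E-H),"HF",np.linalg.norm(H-F),"ideal",.24*np.sin(.24),"EF",np.linalg.norm(E-F),.24*np.sin(.48))
from scipy.optimize import least_squares
def pts(q):return np.array([q[:2]+.12*np.array([np.cos(q[2]+a),np.sin(q[2]+a)]) for a in(0,.48,.96)])
s=least_squares(lambda q:np.r_[(pts(q)-[E,H,F]).ravel(),.5*(q[:2]-W)],[*W,2.9]); print("fit",s.x,pts(s.x),s.fun*1000)
# plate corners
for c in((68,130),(457,78),(527,497),(128,558)): print("corner",atz(m,*f(*c,6,255,165),.025))
d=np.load("top0.npy")
V,U=np.mgrid[185:245,150:220]; P=world(m,U,V,d[185:245,150:220])
k=(P[...,2]>.045)&(P[...,2]<.07); Q=P[k]; print("pin pts",len(Q),Q.mean(0),Q[:,2].max())
c=Q[:,:2].mean(0);u,sv,vt=np.linalg.svd(Q[:,:2]-c);ax=vt[0]*np.sign(vt[0,0]);t=(Q[:,:2]-c)@ax;print("axis",ax,np.arctan2(ax[1],ax[0]),t.min(),t.max(),"mid",c+ax*(t.min()+t.max())/2)
for c in((297,104),(190,418),(247,250)): print("pinpix",atz(m,*f(*c,9,150,185),.055))
# scene camera
ds=np.load("scene0.npy");V,U=np.mgrid[225:270,335:380];P=world(ms,U,V,ds[225:270,335:380]);k=(P[...,2]>.045)&(P[...,2]<.07);Q=P[k]
c=Q[:,:2].mean(0);u,sv,vt=np.linalg.svd(Q[:,:2]-c);ax=vt[0]*np.sign(vt[0,0]);t=(Q[:,:2]-c)@ax;print("scene axis",len(Q),np.arctan2(ax[1],ax[0]),t.min(),t.max(),"mid",c+ax*(t.min()+t.max())/2)
# top-surface depth sanity
for n,(u,v) in(("arm",f(240,330,6,255,165)),("plate",f(400,300,6,255,165))): print(n,world(m,u,v,d[int(v),int(u)]))
E
python3 m1.py
```

```text
(np.float64(285.6818962555823), np.float64(236.53315012023359)) (np.float64(306.41908531222515), np.float64(239.62840809146877)) (np.float64(325.56364026615154), np.float64(231.8716462760249))
eye [ 0.47965571 -0.02214372] half [ 0.47578239 -0.07964409] far [ 0.49817192 -0.13175557] washer [ 0.59506272 -0.06194454]
e 0.12207736373165011 2.809492176294793
h 0.12058636151558526 -2.9942813831094695
f 0.11942113694675201 -2.5172321893254304
EH 0.05763067738471728 HF 0.056717694727842494 ideal 0.0570486303425123 EF 0.1111647732022793 0.11082700212995589
fit [ 0.59415198 -0.06028965  2.82175848] [[ 0.48023747 -0.02256056]
 [ 0.47568787 -0.07942748]
 [ 0.49791237 -0.13196907]] [ 0.58175766 -0.41683244 -0.09451853  0.21660884 -0.25954541 -0.2134965
 -0.45537173  0.82744274]
corner [0.62178723 0.03387247 0.025     ]
corner [ 0.65051759 -0.14565459  0.025     ]
corner [ 0.45656445 -0.17778508  0.025     ]
corner [0.42524753 0.00243015 0.025     ]
pin pts 292 [0.52753448 0.27018391 0.05758305] 0.06850732717685709
axis [ 0.95424716 -0.29901901] -0.3036644592839892 -0.042513738404085614 0.05574756583219436 mid [0.53384865 0.26820533]
pinpix [0.58297214 0.25726053 0.055     ]
pinpix [0.48774495 0.28418149 0.055     ]
pinpix [0.53841957 0.26992882 0.055     ]
scene axis 235 -0.3419291766291271 -0.04916738742347592 0.052628188639204945 mid [0.5372374  0.26953919]
arm [ 0.52569834 -0.04522901  0.05454474]
plate [ 0.54563379 -0.11966039  0.02567946]
```

Measured against the given sizes:
- **Fixture:** it fits within 0.8 mm. Chord lengths are 57.6 and 56.7 mm against 57.05 mm ideal.
- **Pin:** the cloud is 98 mm long, with its top at about 63 mm.

Next I'll refine the pin axis and check reachability.

```bash
cat > m2.py <<'E'
from cell import r
from h import *
from scipy.optimize import least_squares
res={}
for n,(a,b,c,dd) in dict(top=(185,245,150,220),scene=(225,270,335,380)).items():
    m=r.camera_model(n);d=np.load(n+"0.npy");V,U=np.mgrid[a:b,c:dd];P=world(m,U,V,d[a:b,c:dd])
    Q=P[(P[...,2]>.047)&(P[...,2]<.07)]
    def f(q,full=False):
        ax=np.array([np.cos(q[2]),np.sin(q[2])]);D=Q[:,:2]-q[:2];t=D@ax;l=D@[-ax[1],ax[0]]
        rho=np.hypot(l,Q[:,2]-.05-q[3]); R=8+5/(1+np.exp((t+.0005)/.001)); # tip is +t
        o=np.clip(np.abs(t)-.0495,0,None)
        return np.r_[rho-R/1000,o]
    s=least_squares(f,[.535,.269,-.3,0],loss="soft_l1",f_scale=.001,x_scale=[.001,.001,.01,.001]); print(n,s.x,np.median(np.abs(s.fun))*1000)
m=r.camera_model("top"); print("can",atz(m,97,169,.19),"tube",atz(m,203,149,.05))
# arms of IK
pin=np.array([.535,.2695]);yaw=-.29
from scipy.spatial.transform import Rotation as Ro
np.set_printoptions(precision=3,suppress=True)
E=np.array([.480,-.0226,.0253+.0707])
p=np.array([-np.cos(yaw),-np.sin(yaw),0])
for tl in(0,.26,.52,.7):   # lean of tool at pick: component away along -p
    z=-p*np.sin(tl)-np.array([0,0,1])*np.cos(tl)
    for sgn in(1,-1):
        y=np.cross(z,p);y*=sgn/np.linalg.norm(y);x=np.cross(y,z);R=np.stack([x,y,z],1)
        g=np.r_[pin+p[:2]*.0212,.05]; tcp=g+z*r.grip_depth
        q=r.inverse_kinematics(tcp,Ro.from_matrix(R).as_euler("xyz"))
        print("pick",tl,sgn,None if q is None else np.array(q))
        for az in np.arange(-2.4,2.41,.3):
            zz=np.array([np.cos(az)*np.cos(tl),np.sin(az)*np.cos(tl),-np.sin(tl)]);pp=np.array([0,0,1.])
            yy=np.cross(zz,pp);yy*=sgn/np.linalg.norm(yy);R2=np.stack([np.cross(yy,zz),yy,zz],1)
            q2=r.inverse_kinematics(E+zz*r.grip_depth,Ro.from_matrix(R2).as_euler("xyz"))
            if q2 is not None: print("   place az %.1f"%az,np.array(q2))
E
python3 m2.py
```

```text
top [ 5.35200204e-01  2.69523021e-01 -3.15969583e-01 -4.65680754e-04] 0.03431622167153134
scene [ 0.53677509  0.26435434 -0.30884239  0.00238557] 0.04446217335825429
can [0.61934823 0.44645035 0.19      ] tube [0.71686328 0.20859109 0.05      ]
pick 0 1 [ 0.357  0.335  1.775  0.     1.032 -0.924]
   place az -2.4 [ 0.161  1.097  1.2   -0.78   2.246 -2.124]
   place az -2.1 [ 0.266  1.013  1.369 -0.934  2.085 -2.158]
   place az -1.8 [ 0.361  0.919  1.563 -1.084  1.919 -2.143]
   place az -0.6 [ 0.346  0.62   2.398  4.092  1.499 -1.671]
   place az -0.3 [-0.032  0.643  2.547  3.41   1.617 -1.558]
   place az 0.3 [-0.995  0.629  2.508  1.846  1.57  -1.567]
   place az 0.6 [-1.037  0.627  2.34   1.505  1.582 -1.396]
   place az 0.9 [-0.983  0.678  2.136  1.274  1.67  -1.259]
   place az 1.2 [-0.892  0.759  1.921  1.096  1.795 -1.164]
   place az 1.5 [-0.785  0.852  1.706  0.944  1.94  -1.108]
   place az 1.8 [-0.67   0.949  1.5    0.802  2.094 -1.094]
   place az 2.1 [-0.55   1.041  1.312  0.65   2.246 -1.127]
   place az 2.4 [-0.428  1.12   1.154  0.465  2.382 -1.222]
pick 0 -1 [ 0.357
[... 4970 characters left out ...]
 1.967 -0.893  1.276  0.691]
   place az -1.2 [ 0.312  0.172  2.149 -1.048  1.079  0.595]
   place az -0.9 [ 0.269  0.005  2.333 -1.222  0.847  0.486]
   place az 0.6 [-0.781 -0.125  2.455  1.115  0.991  2.591]
   place az 0.9 [-0.789  0.06   2.276  0.964  1.18   2.457]
   place az 1.2 [-0.746  0.22   2.092  0.82   1.341  2.354]
   place az 1.5 [-0.675  0.356  1.912  0.683  1.49   2.255]
   place az 1.8 [-0.589  0.474  1.746  0.551  1.627  2.148]
   place az 2.1 [-0.494  0.571  1.6    0.416  1.747  2.022]
   place az 2.4 [-0.393  0.647  1.482  0.274  1.842  1.876]<sys>:0: UserWarning: Gimbal lock detected. Setting third angle to zero since it is not possible to uniquely determine all angles.
```

Both cameras agree on the pin's yaw, about −0.31. I'll pick it up with the tool leaned 0.7 rad, which leaves the hand clear of the plate when the pin stands upright.

```bash
cat >> h.py <<'E'
from scipy.spatial.transform import Rotation as Ro
GD=.0187; TL=.7; AZ=1.0; EYE=np.array([.4802,-.0226]); PIV=np.array([.59415,-.0603]); A0=2.82176
YAW=-.313; PIN=np.array([.5353,.2692])
def pose(zz,pp,sgn=1):
    yy=np.cross(zz,pp);yy*=sgn/np.linalg.norm(yy);return Ro.from_matrix(np.stack([np.cross(yy,zz),yy,zz],1)).as_euler("xyz")
pk=np.array([-np.cos(YAW),-np.sin(YAW),0]); zk=-pk*np.sin(TL)-np.array([0,0,np.cos(TL)])
ok=pose(zk,pk); gk=np.r_[PIN,.05]+pk*.0212; tk=gk+zk*GD
zp=np.array([np.cos(AZ)*np.cos(TL),np.sin(AZ)*np.cos(TL),-np.sin(TL)]); op=pose(zp,np.array([0,0,1.]))
def tplace(tipz,xy=EYE): return np.r_[xy,tipz+.0707]+zp*GD
def snap(r,n,name,box=None,s=1):
    p,d=r.grab_frame(n); np.save(name+".npy",d); np.save(name+"p.npy",p)
    if box: p=p[box[1]:box[3],box[0]:box[2]]
    cv2.imwrite(f"pics/{name}.png",cv2.resize(p[:,:,::-1],None,fx=s,fy=s,interpolation=cv2.INTER_CUBIC))
E
python3 - <<'E'
from cell import r
from h import *
r.move_ptp(tk+[0,0,.16]-zk*.03,ok)
print(r.read_t(),r.read_tool_pos(),r.read_joint_pos())
r.move_gripper(.056)
r.servo_line(tk-zk*.05,speed=.15)
print(r.read_t(),r.read_opening())
snap(r,"top","t1",(130,165,260,285),5); snap(r,"scene","s1",(260,160,420,280),5)
E
```

```text
1.6917 [0.50825961 0.27870051 0.21898661] [ 0.68718806 -0.11039366  2.03539546 -0.73724778  0.93671335 -0.20491301]
3.6333 0.05594852964104375
```

View pics/t1.png

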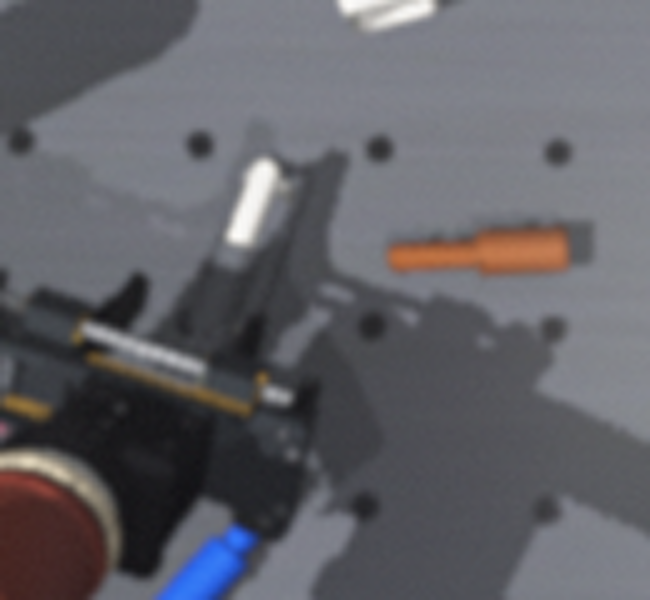

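View pics/s1.png

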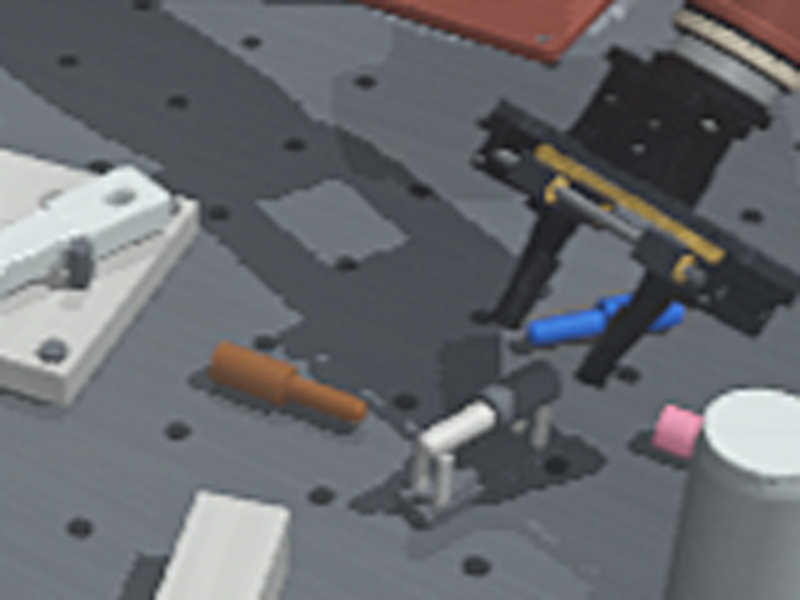

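The fingers straddle the handle and the hand clears the blue and pink parts. I'll advance and grip.

Run:
```python
from cell import r
from h import *
print(r.servo_line(tk,speed=.08,until_force=8), r.read_tool_pos()-tk)
r.move_gripper(.01)
print(r.read_t(),r.read_opening(),r.read_contact_force())
r.servo_line(tk+[0,0,.03],speed=.08); print(r.read_opening(),r.read_contact_force())
r.servo_line(tk+[0,0,.2],speed=.25)
print(r.read_t(),r.read_opening(),r.read_contact_force(),r.read_joint_pos())
snap(r,"scene","s2",(260,80,460,230),4)
for q in (tplace(.22),tplace(.06)): print(r.inverse_kinematics(q,op))
```

```text
False [ 2.33574156e-05 -5.14011806e-05 -2.19447236e-05]
5.15 0.024675408417026333 [-2.52038224 -4.17432295  4.48710861]
0.025162408047537586 [-0.35696963 -0.96270736 -2.36330442]
6.5083 0.025126558937001737 [-0.37106755 -0.11993745 -3.19350386] [ 0.65101231 -0.10881844  2.00472298 -0.7145369   0.93962141 -0.26303164]
[-0.77835918 -0.24341233  2.11272892  0.84653695  1.5319626  -0.35981   ]
[-0.77835918  0.0338143   2.2117221   0.89380207  1.28766658 -0.65048092]
```

View pics/s2.png

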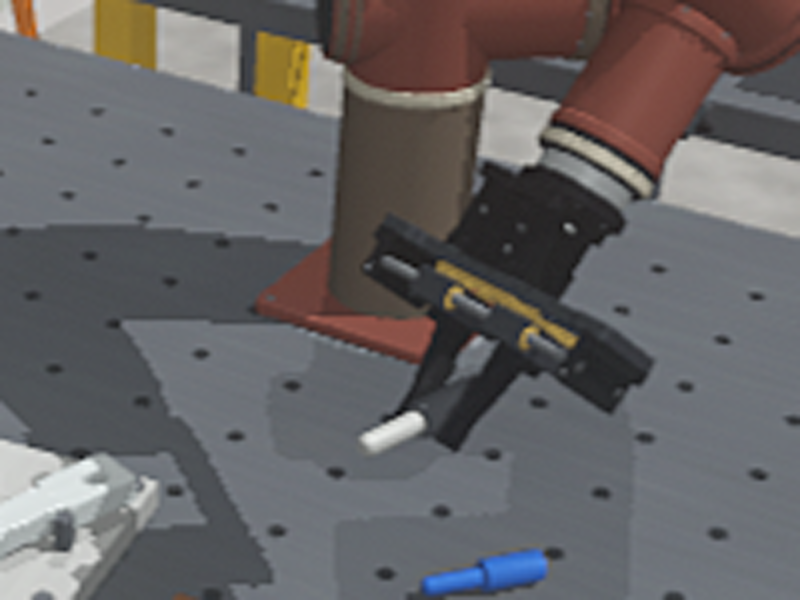

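The pin is held, with the opening at 25 mm and a weight of about 3 N. Next I'll turn it upright above the eye.

Run:
```python
from cell import r
from h import *
r.move_ptp(tplace(.2),op); print(r.read_t(),r.read_opening())
r.servo_line(tplace(.075),speed=.15)
print(r.read_t(),r.read_tool_pos()-tplace(.075),r.read_contact_force())
snap(r,"scene","s3",(190,130,350,250),5); snap(r,"top","t3",(235,150,365,270),5)
m=r.camera_model("scene")
for z in(.075,.124,.174): print(proj(m,np.r_[EYE,z]), (proj(m,np.r_[EYE,z])-[190,130])*5)
m=r.camera_model("top")
for z in(.075,.174): print((proj(m,np.r_[EYE,z])-[235,150])*5)
```

```text
8.1 0.024870462579846098
9.0833 [ 0.00047682 -0.00013946  0.00066434] [ 0.29473337 -0.45528986 -1.17251421]
[284.53933203 193.91588212] [472.69666015 319.5794106 ]
[284.39322948 181.13679526] [471.96614741 255.68397629]
[284.23767883 167.53131496] [471.18839414 187.65657478]
[255.73372757 426.62225599]
[262.88077687 401.8002979 ]
```

View pics/s3.png

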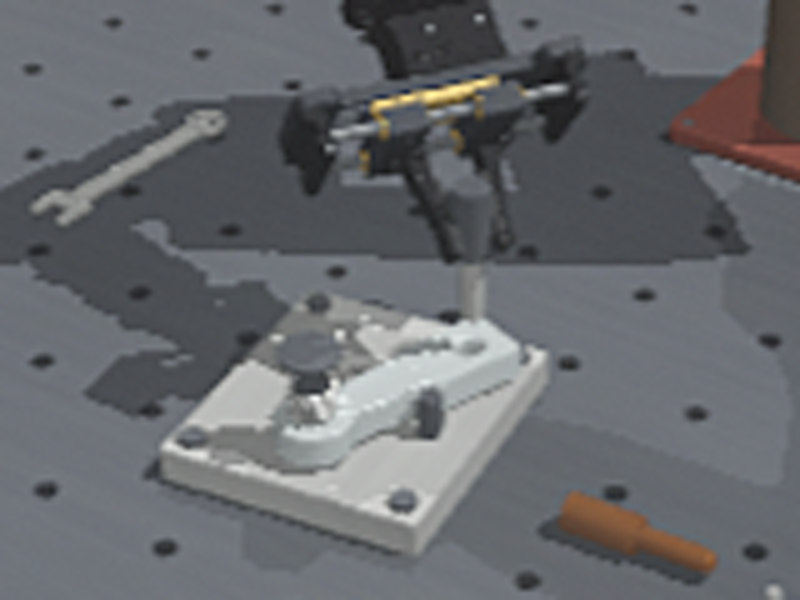

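View pics/t3.png

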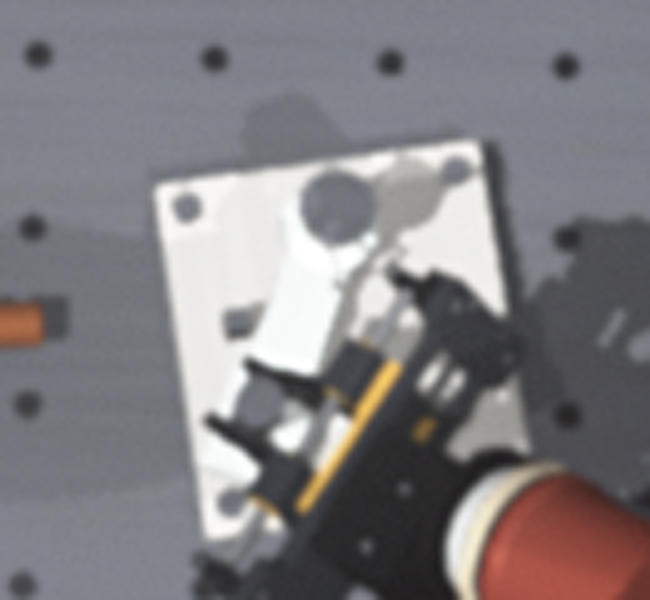

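The pin is upright with its tip over the eye at crop (474,320), matching the predicted (473,320). I'll lower it.

Run:
```python
from cell import r
from h import *
for z in(.058,.045,.034,.0265,.021):
    s=r.servo_line(tplace(z),speed=.04,until_force=7); print(z,s,r.read_tool_pos()-tplace(z),r.read_contact_force())
    if s: break
print(r.read_t(),r.read_tool_pos(),r.read_opening())
snap(r,"scene","s4",(190,130,350,250),5)
```

```text
0.058 False [-0.00010383  0.00012003 -0.00021697] [-0.22374729  0.05104163 -2.76336619]
0.045 False [ 0.00026327 -0.0007918  -0.00041387] [ 1.65049623 -3.32777901 -4.05556345]
0.034 False [ 0.00038855 -0.0007391  -0.00046445] [ 1.79221079 -6.64163012 -2.09834052]
0.0265 False [ 0.00044473 -0.00089941 -0.00058473] [ 1.80303385 -5.92878387 -2.66385637]
0.021 True [ 0.00184539 -0.00055778  0.00260205] [-3.31685924 -3.3393729   6.69057813]
11.2 [ 0.48977309 -0.0111226   0.08225518] 0.024909840641868613
```

View pics/s4.png

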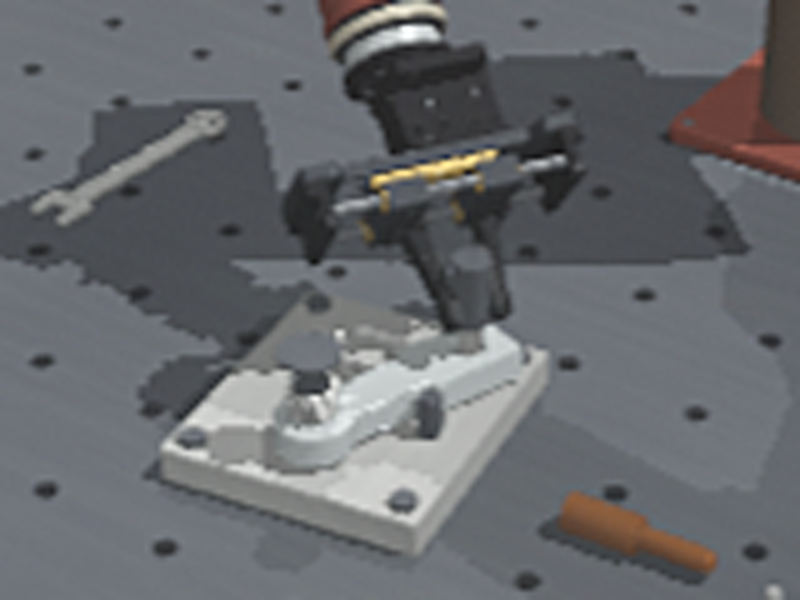

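Run:
```python
from cell import r
from h import *
xy=EYE.copy()
for k in range(4):
    r.servo_line(tplace(.0252,xy),speed=.03); F=np.array(r.read_contact_force()); print(xy,F,r.read_tool_pos()-tplace(.0252,xy))
    if np.hypot(*F[:2])<1.2: break
    xy=xy+F[:2]*.00025
np.save("xy.npy",xy)
s=r.servo_line(tplace(.021,xy),speed=.02,until_force=3); t=r.read_tool_pos(); print(s,r.read_contact_force(),t[2]-tplace(0,xy)[2])
print(r.read_t())
```

```text
[ 0.4802 -0.0226] [ 3.31555975 -4.70012872 -2.55598881] [ 0.0003659  -0.00069499 -0.00044741]
[ 0.48102889 -0.02377503] [ 1.08146445 -3.62802329 -3.70115474] [-0.00023832  0.00013812 -0.00044714]
[ 0.48129926 -0.02468204] [ 0.51928739 -1.57430092 -3.12750025] [-0.00048345  0.00060583 -0.00024712]
[ 0.48142908 -0.02507561] [-0.54057218  0.37131686 -2.16477194] [-2.71181847e-04  5.33923212e-04  1.98095311e-06]
True [ 0.09256309 -0.68732861  4.71640711] 0.02365461649159628
12.4667
```

Side forces are nulled and the pin is resting on the plate. Releasing and retreating along the tool axis.

Run:
```python
from cell import r
from h import *
r.move_gripper(.05); print(r.read_t(),r.read_opening(),r.read_contact_force())
t=r.read_tool_pos(); r.servo_line(t-zp*.13,speed=.12)
r.servo_line(t-zp*.13+[0,0,.12],speed=.25)
print(r.read_t(),r.read_tool_pos(),r.read_joint_pos())
snap(r,"scene","s5",(190,130,350,250),5); snap(r,"top","t5",(235,150,365,270),5)
```

```text
13.2083 0.04971611240729215 [-0.2192374  -0.79669938 -0.54276712]
15.075 [ 0.43460031 -0.09578332  0.28381744] [-1.00864563 -0.20905728  2.07541713  0.77531397  1.69257249 -0.50957435]
```

View pics/s5.png

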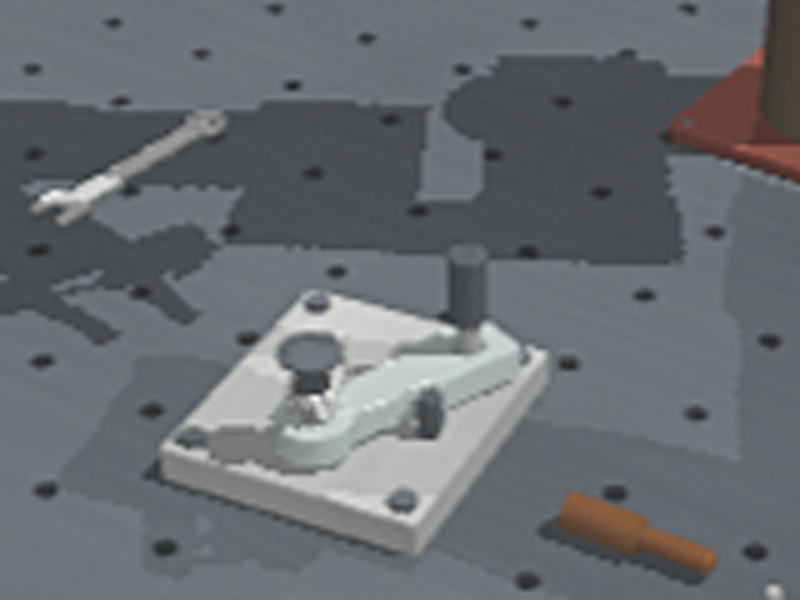

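View pics/t5.png

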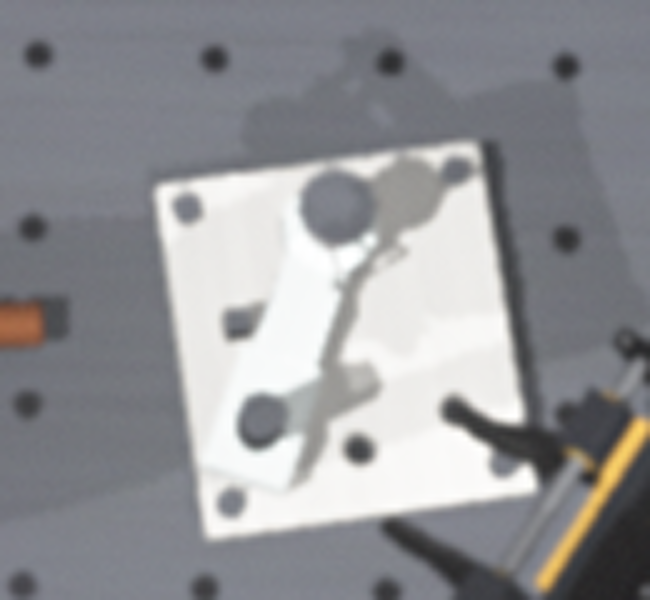

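The pin stands upright in the eye of the resting arm, with its handle top at top-crop (263,415). I'll measure the handle and check the top-down arc.

Run:
```python
from cell import r
from h import *
np.set_printoptions(precision=4,suppress=True)
for n,b in(("t5",(280,222,300,245)),("s5",(275,175,292,205))):
    m=r.camera_model("top" if n[0]=="t" else "scene"); d=np.load(n+".npy");V,U=np.mgrid[b[1]:b[3],b[0]:b[2]];P=world(m,U,V,d[b[1]:b[3],b[0]:b[2]])
    Q=P[(P[...,2]>.118)&(P[...,2]<.13)]; print(n,len(Q),Q.mean(0),(Q.min(0)+Q.max(0))/2,np.median(Q[:,2]))
    Q=P[(P[...,2]>.08)&(P[...,2]<.1)]; print("  side",len(Q),Q.mean(0) if len(Q) else 0)
m=r.camera_model("top");print(atz(m,(263+.5)/5-.5+235,(414+.5)/5-.5+150,.124))
for y0 in(A0-np.pi,A0):
  for a in(0,.48,.96):
    p=PIV+.12*np.array([np.cos(A0+a),np.sin(A0+a)])
    print(y0,a,p,r.inverse_kinematics(np.r_[p,.08],[np.pi,0,y0+a]))
```

```text
t5 78 [ 0.4816 -0.0228  0.1238] [ 0.4815 -0.023   0.1235] 0.12375818760870898
  side 8 [ 0.4723 -0.0225  0.0877]
s5 42 [ 0.4864 -0.0255  0.125 ] [ 0.4841 -0.0269  0.1236] 0.1257448562551567
  side 37 [ 0.4909 -0.0225  0.0902]
[ 0.4816 -0.0235  0.124 ]
-0.3198326535897933 0 [ 0.4802 -0.0226] [-0.2112  0.0315  2.0202 -0.      1.0898  1.6794]
-0.3198326535897933 0.48 [ 0.4757 -0.0794] [-0.3292  0.0352  2.0165 -0.      1.09    1.0815]
-0.3198326535897933 0.96 [ 0.4979 -0.132 ] [-0.4123  0.1125  1.9341 -0.      1.095   0.5183]
2.82176 0 [ 0.4802 -0.0226] [-0.2112  0.0315  2.0202  0.      1.0898 -1.4622]
2.82176 0.48 [ 0.4757 -0.0794] [-0.3292  0.0352  2.0165  0.      1.09   -2.0601]
2.82176 0.96 [ 0.4979 -0.132 ] [-0.4123  0.1125  1.9341  0.      1.095  -2.6233]
```

Run:
```python
from cell import r
from h import *
np.set_printoptions(precision=4,suppress=True)
G=np.array([.4814,-.0236]); o=[np.pi,0,A0-np.pi]
r.move_ptp(np.r_[G,.24],o); r.servo_line(np.r_[G,.14],speed=.15)
print(r.read_t(),r.read_tool_pos(),r.read_contact_force())
print(r.servo_line(np.r_[G,.077],speed=.08,until_force=5),r.read_contact_force())
r.move_gripper(.01); print(r.read_t(),r.read_opening(),r.read_contact_force(),r.read_tool_pos())
snap(r,"scene","s6",(190,130,350,250),5); snap(r,"top","t6",(235,150,365,270),5)
```

```text
17.8833 [ 0.482  -0.0239  0.1408] [ 0.0308  0.3645 -0.7517]
False [ 0.5965  0.586  -0.3385]
19.3833 0.025619944608460715 [-0.3231 -3.3264  0.4137] [ 0.4813 -0.0241  0.0771]
```

View pics/s6.png

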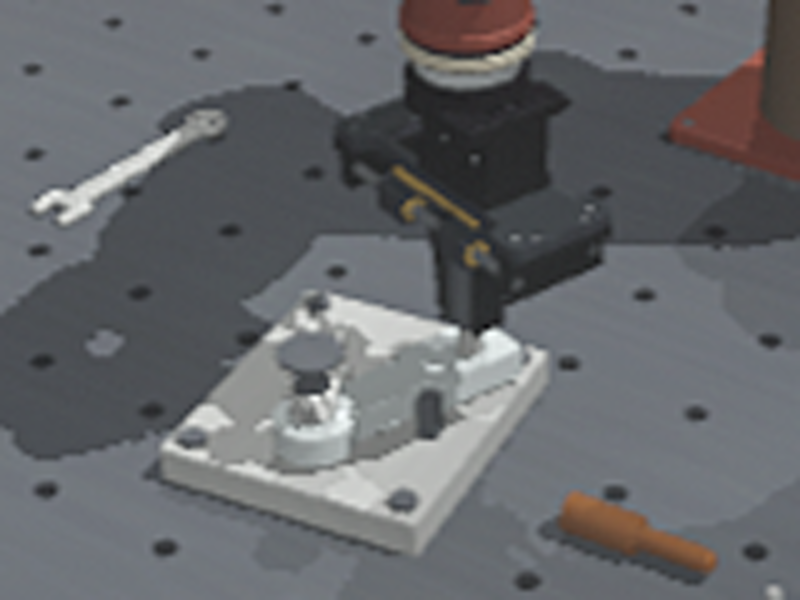

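The handle is gripped from above. A −y force shows the eye sits slightly ahead of my estimate, so I'll lift 2.5 mm and probe the eye walls to remove the calibration offset.

Run:
```python
from cell import r
from h import *
np.set_printoptions(precision=4,suppress=True)
rad=np.array([np.cos(A0),np.sin(A0)]); tan=np.array([-rad[1],rad[0]])
z=.0795
def F(): 
    return np.mean([r.read_contact_force() for _ in range(4)],0)
G=np.array([.4814,-.0236]); r.servo_line(np.r_[G,z],speed=.02)
print("lift",F(),r.read_tool_pos())
c=G+tan*.0012
r.servo_line(np.r_[c,z],speed=.02); print("c",F(),r.read_tool_pos()[:2])
R={}
for n,d in(("r+",rad),("r-",-rad),("t-",-tan)):
    s=r.servo_line(np.r_[c+d*.004,z],speed=.01,until_force=2.5); f=F();p=r.read_tool_pos()[:2]; R[n]=p; print(n,s,p,f,"rad",f[:2]@rad,"tan",f[:2]@tan)
    r.servo_line(np.r_[c,z],speed=.02)
cr=((R["r+"]+R["r-"])/2)@rad; ct=R["t-"]@tan+.0015
print("centre",cr*rad+ct*tan,"camera",EYE,"halfgap",(R["r+"]-R["r-"])@rad/2,r.read_t(),r.read_opening())
```

```text
lift [-1.7879 -5.4832 -2.6424] [ 0.481  -0.0239  0.0793]
c [-0.9357 -0.9642 -2.7075] [ 0.4809 -0.0243]
r+ True [ 0.4798 -0.0245] [ 1.0434 -0.9902 -0.6792] rad -1.301864321021102 tan 0.6119491274625475
r- True [ 0.4817 -0.0252] [-0.8514  0.7996 -2.7385] rad 1.0595827598791239 tan -0.4913564079388036
t- True [ 0.4807 -0.0243] [ 1.2161 -1.5727 -1.2858] rad -1.6489447084831634 tan 1.110604944391613
centre [ 0.4805 -0.0258] camera [ 0.4802 -0.0226] halfgap 0.001018047148573894 21.6417 0.02525477440130424
```

The wall probe puts the eye at (0.4805, −0.0258), about 3 mm in −y from the camera estimate. The earlier insertion and pick forces showed the same, so I'll shift the whole fixture frame and swing while watching the forces.

```bash
cat >> h.py <<'E'
SH=np.array([.0003,-.0028]); PV=PIV+SH
def arc(a,rr=.12): return PV+rr*np.array([np.cos(A0+a),np.sin(A0+a)])
def yawo(a): return [np.pi,0,A0-np.pi+a]
E
python3 - <<'E'
from cell import r
from h import *
np.set_printoptions(precision=4,suppress=True)
z=.0795; off=np.zeros(2); rr=.12
for a in np.arange(.08,.481,.08):
    r.servo_line(np.r_[arc(a,rr),z],yawo(a),speed=.035)
    f=np.mean([r.read_contact_force() for _ in range(4)],0); rad=np.array([np.cos(A0+a),np.sin(A0+a)]); tan=np.array([-rad[1],rad[0]])
    e=r.read_tool_pos()-np.r_[arc(a,rr),z]
    print("%.2f"%a,"F rad %.2f tan %.2f z %.2f"%(f[:2]@rad,f[:2]@tan,f[2]),"err mm",1e3*np.array([e[:2]@rad,e[:2]@tan,e[2]]),r.read_opening())
    if abs(f[:2]@rad)>5 or abs(f[2]+2.6)>6: print("stop");break
print(r.read_t()); snap(r,"scene","s7",(190,130,350,250),5); snap(r,"top","t7",(235,150,365,270),5)
E
```

```text
0.08 F rad 0.44 tan -1.92 z -2.17 err mm [ 0.2212 -0.2784 -0.2011] 0.02552982872417763
0.16 F rad 0.26 tan -1.05 z -2.80 err mm [ 0.2214 -0.2698 -0.2051] 0.025395227852341294
0.24 F rad 0.56 tan -2.59 z -2.75 err mm [ 0.148  -0.2634 -0.1187] 0.024912471639541932
0.32 F rad 0.03 tan -2.83 z -2.60 err mm [ 0.1755 -0.2975 -0.1102] 0.025463114197519968
0.40 F rad 0.35 tan -3.70 z -3.42 err mm [ 0.1782 -0.2897 -0.1161] 0.025483653003951324
0.48 F rad 0.50 tan -3.63 z -3.49 err mm [ 0.2031 -0.3125 -0.1346] 0.025260253704639968
24.2083
```

View pics/s7.png

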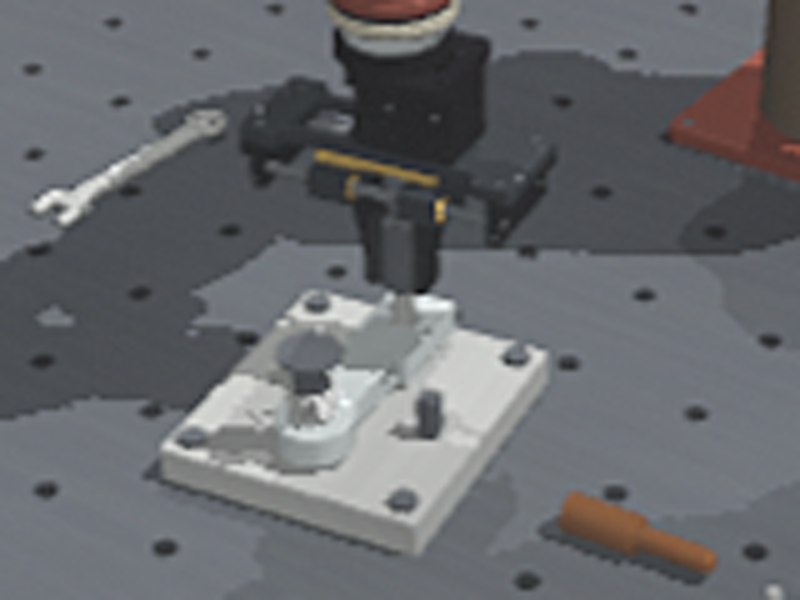

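View pics/t7.png

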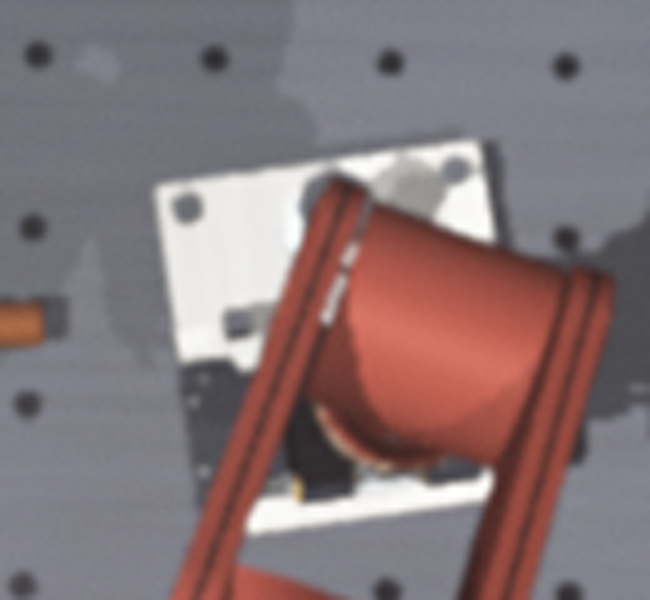

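The arm is following, with tangential force near 4 N and radial force near 0. Continuing to the far hole.

Run:
```python
from cell import r
from h import *
np.set_printoptions(precision=4,suppress=True)
z=.0795; rr=.12
for a in (.56,.64,.72,.80,.88,.963):
    r.servo_line(np.r_[arc(a,rr),z],yawo(a),speed=.035)
    f=np.mean([r.read_contact_force() for _ in range(4)],0); rad=np.array([np.cos(A0+a),np.sin(A0+a)]); tan=np.array([-rad[1],rad[0]])
    e=r.read_tool_pos()-np.r_[arc(a,rr),z]
    print("%.2f"%a,"F rad %.2f tan %.2f z %.2f"%(f[:2]@rad,f[:2]@tan,f[2]),"err mm",1e3*np.array([e[:2]@rad,e[:2]@tan,e[2]]),r.read_opening())
    if abs(f[:2]@rad)>5 or abs(f[2]+2.6)>6: print("stop");break
print(r.read_t()); snap(r,"scene","s8",(190,130,350,250),5)
```

```text
0.56 F rad 0.65 tan -4.02 z -3.41 err mm [ 0.1994 -0.2325 -0.1328] 0.025534753361759747
0.64 F rad 1.08 tan -3.72 z -1.90 err mm [ 0.2427 -0.3254 -0.1568] 0.0256218684747032
0.72 F rad 1.27 tan -3.72 z -1.94 err mm [ 0.233  -0.3288 -0.1609] 0.025392721585963642
0.80 F rad 1.98 tan -5.24 z -1.32 err mm [ 0.2189 -0.3763 -0.1554] 0.025175386116536146
0.88 F rad 2.18 tan -6.01 z -2.47 err mm [ 0.244  -0.46   -0.1864] 0.02535931350216595
0.96 F rad 2.69 tan -5.87 z -1.81 err mm [ 0.2393 -0.5232 -0.1674] 0.02536989573108591
26.8667
```

View pics/s8.png

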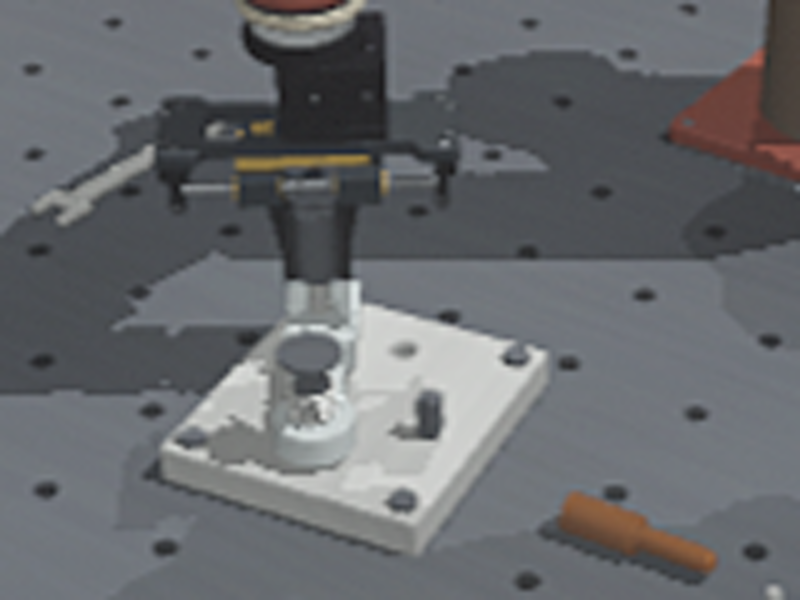

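```bash
cat > ins.py <<'E'
from cell import r
from h import *
import sys
np.set_printoptions(precision=4,suppress=True)
a=.963; rad=np.array([np.cos(A0+a),np.sin(A0+a)]); tan=np.array([-rad[1],rad[0]])
def F(): return np.mean([r.read_contact_force() for _ in range(4)],0)
dr,dt=.0008,.0004
c=arc(a)+rad*dr+tan*dt
r.servo_line(np.r_[c,.0795],speed=.02); f=F(); print("pre",f[:2]@rad,f[:2]@tan,f[2])
for z in (.077,.0745,.071,.066):
    s=r.servo_line(np.r_[c,z],speed=.02,until_force=8); f=F(); e=r.read_tool_pos()-np.r_[c,z]
    print(z,s,"F",f[:2]@rad,f[:2]@tan,f[2],"err mm",1e3*np.array([e[:2]@rad,e[:2]@tan,e[2]]),r.read_opening(),r.read_t())
    if s: break
E
python3 ins.py
```

```text
pre -0.3433501086566021 -4.712046018602075 -3.8206642056074056
0.077 False F -0.09407360550575763 -5.548141135559734 -1.6621709105725653 err mm [-0.5442 -0.3195  0.2891] 0.025206437709549966 27.4417
0.0745 False F -0.3741423580945595 -5.913738851181602 -0.4353875937083629 err mm [-0.6607 -0.1949  0.428 ] 0.02515489745064143 27.7167
0.071 False F -0.291254550555935 -6.860937739858458 -0.6909268601490983 err mm [-0.6189 -0.2279  0.4089] 0.0252798651229019 28.0417
0.066 False F 0.03122703525871034 -5.364305164563553 -1.741517655488295 err mm [-0.5982 -0.2031  0.3857] 0.025606915551996203 28.4417
```

The tip is about 11 mm inside the far hole with hardly any axial force. Pushing it home.

```bash
cat > ins2.py <<'E'
from cell import r
from h import *
np.set_printoptions(precision=4,suppress=True)
a=.963; rad=np.array([np.cos(A0+a),np.sin(A0+a)]); tan=np.array([-rad[1],rad[0]])
def F(): return np.mean([r.read_contact_force() for _ in range(4)],0)
c=arc(a)+rad*.0008+tan*.0004
for z,u in ((.060,10),(.0575,10),(.0535,12)):
    s=r.servo_line(np.r_[c,z],speed=.02,until_force=u); f=F(); p=r.read_tool_pos()
    print(z,s,"F",f[:2]@rad,f[:2]@tan,f[2],p,r.read_opening(),r.read_t())
    if s: break
snap(r,"scene","s9",(190,130,350,250),5)
E
python3 ins2.py
```

```text
0.06 False F 0.46361531775305503 -5.849318583883768 -1.6744726940653127 [ 0.4984 -0.1353  0.0603] 0.02517567163247178 28.8917
0.0575 False F -1.05651594307773 -6.008527581232375 -0.7499939343518235 [ 0.4985 -0.1354  0.0579] 0.025517157338590404 29.1667
0.0535 True F 0.5950494394471829 -4.853392089613908 9.630007882171693 [ 0.4986 -0.1353  0.056 ] 0.025201338988578566 29.4
```

View pics/s9.png

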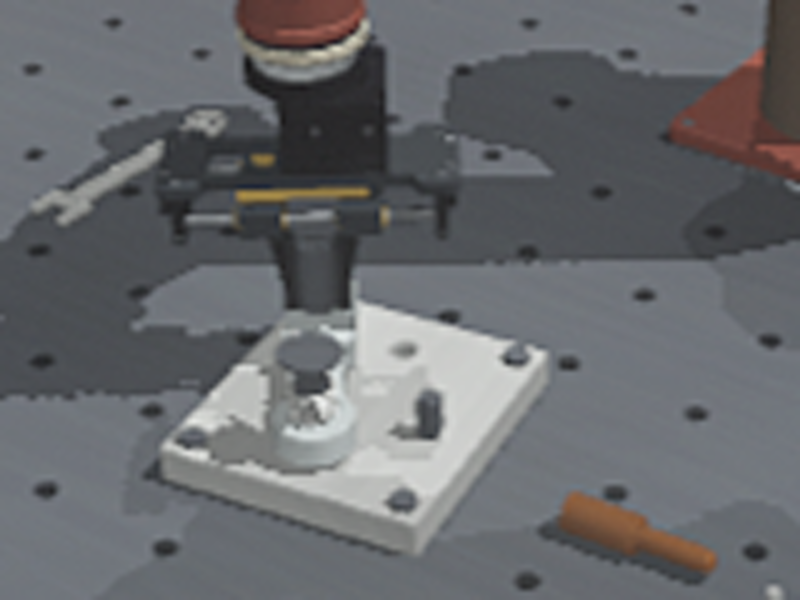

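The handle seats on the arm at TCP z = 0.056, as predicted. Releasing and backing off.

Run:
```python
from cell import r
from h import *
np.set_printoptions(precision=4,suppress=True)
r.move_gripper(.035); r.move_gripper(.055); print(r.read_t(),r.read_opening(),r.read_contact_force())
p=r.read_tool_pos(); r.servo_line(p+[0,0,.09],speed=.1); r.servo_line(p+[0,0,.2],speed=.2)
r.move_ptp([.36,.16,.3],[np.pi,0,0]); print(r.read_t(),r.read_contact_force())
snap(r,"scene","s10",(190,130,350,250),5); snap(r,"top","t10",(235,150,365,270),5)
m=r.camera_model("top");d=np.load("t10.npy");b=(305,215,345,255);V,U=np.mgrid[b[1]:b[3],b[0]:b[2]];P=world(m,U,V,d[b[1]:b[3],b[0]:b[2]])
Q=P[(P[...,2]>.09)]; print(len(Q),Q.mean(0),np.median(Q[:,2]))
```

```text
30.6417 0.05482273300564402 [-0.0693  0.2926 -0.9728]
33.6333 [-1.1081 -0.1236 -0.1817]
86 [ 0.4853 -0.1202  0.196 ] 0.10226547901204264
```

View pics/s10.png

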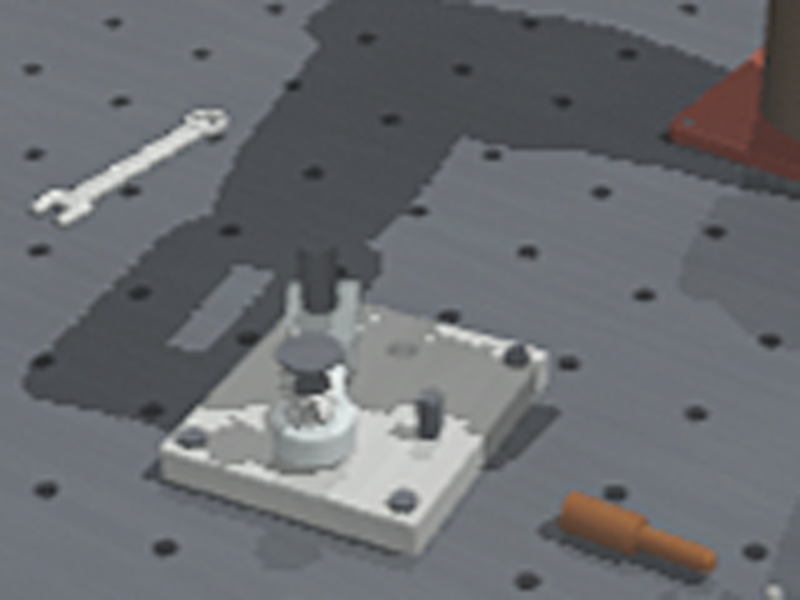

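View pics/t10.png

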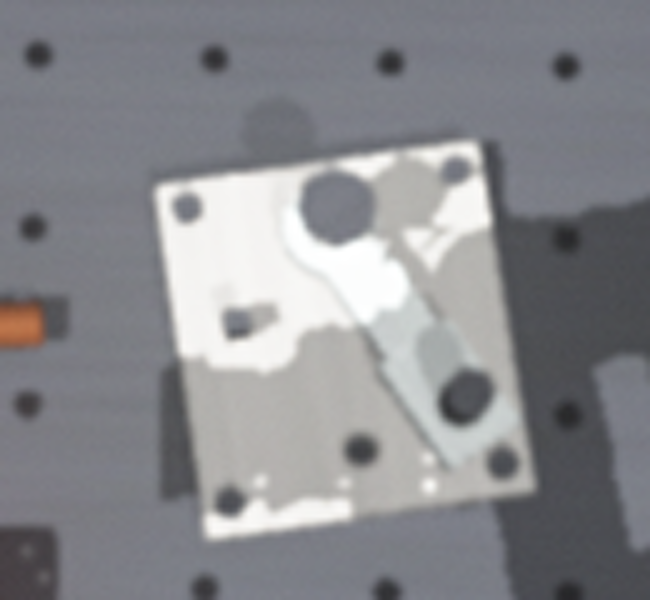

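The arm is held at the far hole by the pin alone. The handle top is at z ≈ 0.102, where fully home should read 0.103. The robot is clear, so I'm handing in.

Run:
```python
from cell import r
r.wait(.5); print(r.read_t(),r.read_joint_velocities()); r.close_job()
```

```text
34.2333 [ 0.00175662 -0.00147298 -0.00038694  0.00043049  0.00047174  0.00064693]
the job is handed in; nothing more can be done
```

The stop arm is locked back at the far hole with the pin fully home, and I handed the job in at 34.2 s of the 64 s allowed. No verdict was reported.

I took the pin from its cradle, stood it tip down in the eye of the resting arm and let go. I then took it again by the handle from above, swung the arm past the half-way hole to the far hole and pushed it home.

**Last checks:**
- **Seating:** the handle met the arm with the tool tip at z = 0.056 m, as expected. Its top then measured about 0.102 m, against 0.103 m when fully home.
- **Holding:** after the gripper let go and moved clear, pictures from both cameras showed the arm held at the far hole by the pin alone.
- **Forces:** in the readings I took, the spring load on the tool was at most about 7 N and the final push about 10 N. The arm did not fly back.
- **Bystanders:** the spanner and the brown part lay undisturbed in the last close-ups. I did not picture the can, the tube offcut and the other lookalikes again at the end, but no stray contact showed in the force readings.

**Disagreements:**
- **Eye position:** the camera-based position was about 3 mm off in y from what touching the eye walls showed. I shifted the fixture frame to match before the swing.
- **Pin position:** the two cameras also differed by about 5 mm in y on where the pin lay. I used the top camera's value, and the grasp worked.

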